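# Rotate the stock in the carton lane

## Task

In the three-lane pick rack on the packing bench, one lane has only one tall carton left, standing at the back. Pull that older carton forward so it stands squarely in the lane close behind the front lip, and stand the matching tall carton from the delivery tray squarely in the same lane behind it. Keep both cartons upright throughout.

Things in the scene. Friction and masses are not known exactly. Their poses are not given: they have to be found in the camera images.
- old_carton_mid (a point): Older carton: tall plain cardboard carton, 60 (x) by 46 (y) by 80 mm high, about 0.25 kg; the point is its centre, 40 mm above its underside, z up. Stands alone at the back of its lane, roughly in line with it. The other two lanes each hold two lower things (tins 72 mm, flat cartons 38 mm high).
- new_carton_mid (a point): New carton: tall plain cardboard carton, 60 (x) by 46 (y) by 80 mm high, about 0.25 kg; the point is its centre, 40 mm above its underside, z up. The only tall one in the delivery tray (grey plastic, 220 by 230 mm, walls 22 mm high, floor 4 mm above the bench) beside the rack, turned up to 35 degrees; a tin (52 mm across, 72 high) and a flat carton (64 by 52 by 38 high) stand by it.
- lane_front (a point): Point on the lane floor, on its centre line, for the middle of the front carton, 35 mm behind the front lip. x runs along the lane to the back, z up. The lane is a steel channel 180 by 66 mm inside, floor 33 mm above the bench; side strips and lip rise 10 mm above the floor, back stop 30. Three lanes 105 mm apart stand on a wooden step (215 by 325 by 30 mm).
- lane_back (a point): Point on the same lane's floor and centre line, 105 mm behind lane_front, for the middle of the rear carton; the back stop is 40 mm behind it. Axes as for lane_front.

How it is judged:
By the outcome, as a careful person would: the job done as asked, in the order asked, and still so for the second after the job is handed in, with the robot touching nothing.
It also fails if it takes over 56 s, if anything falls off the work surface, if the arm or the gripper's body presses on something with over 40 N, if the wrist force passes 120 N, or if a joint passes its speed limit or range.

## Robot

A 6-joint arm with a two-finger parallel gripper is mounted at the origin on the work surface. World frame = base frame: x ahead of the robot, y to its left, z up, the work surface at z = 0. Lengths are in m, angles in rad, forces in N, time in s.
With the tool pointing down it reaches from about 0.35 to 0.975 m from the base axis. Payload 4.9 kg.
Tool frame: the origin (TCP) lies midway between the tips of the shut fingers; the grasp point (between the pads) lies 19 mm behind it; x points along the fingers, y is the direction in which the jaws open and shut, and the axes are right-handed (so a half turn about x gives the same grasp; the last joint's range is limited). The gripper opens to 85 mm and grips with 20 to 120 N. Pads are 22 mm wide; open, the fingers measure 114 mm over their backs; the gripper's body (76 mm by 85 mm) begins 54 mm behind the grasp point. The pads swing forward as they close: fully open they stand 13 mm farther back than shut.
Start: joints at [-1.343, 0.053, 1.613, -0, 1.476, -0.119], TCP at [0.212, -0.588, 0.231] pointing down, gripper open.
Joint ranges: [-3.01, 3.01], [-1.01, 2.22], [0.06, 2.58], [-1.02, 4.17], [0.09, 2.62], [-3.14, 3.14]. Speed limits (rad/s): [2.57, 2.57, 3.14, 3.14, 3.14, 3.14].

## Interface

Orientations are given as a unit quaternion [w, x, y, z].
In Python, from plant import manip gives the robot as it stands.
- The arm moves only by the tool send_rows, never from a script. Its argument "motion" is a list that holds one entry, the list of rows, each a list of 6 numbers: the shift along the world's x, y, z in cm, then the turn, a rotation vector about the world's x, y, z in rad. A call has 1 to 12 rows; each row shifts and turns the commanded pose from where the row before left it; what a row does not reach is not made up. A row lasts 1/12 s, in which the tool goes at most 41.7 mm and 7.16 degrees, less where a joint would pass 70% of its speed; a pose out of reach is approached as far as the arm can. A call with a gripper value outside its range is refused whole. "fingers" is the closure, from 0 (fully open) to 1 (shut), set as the call begins (left out, the last holds). The fingers move at their own pace and stop on an object; the grip force is fixed at half the most. Time passes only in rows, so rows that do not move let the fingers close. It gives the time, the measured TCP pose, the force and the opening at its end, in the units of the state.
- manip.state(): the state, without advancing time (a new reading comes with each control period).
- manip.grab_frame(name): name is "scene" or "top" or "wrist"; returns the picture (420x560x3 uint8, red, green, blue); there is no depth.
- manip.calibration(name): a dict with "mtx" (3x3 intrinsics, pixels), "k1" (the pictures are not rectified: a ray, as slopes to the right and down, at radius r is drawn at 1 + k1 r^2 times it, then the intrinsics apply), "cam_to_world" (4x4, takes a point from camera to world coordinates); the wrist camera has in their place "hand_eye" (4x4, takes a point from camera to tool coordinates, whose origin is the TCP and whose axes are the tool frame's). Camera axes: x right, y up, looking along -z (the intrinsics and any distortion apply to the point x, -y, -z); pixel columns grow to the right and rows downward; lengths in m; the calibration is good to about 2 mm. A picture is of the moment at which its call begins: read the wrist's pose just before it. calibration takes no time and is no camera call.
- manip.job_done(): hands the job in, once; it reports no verdict.
Trained networks look in the newest picture that a camera, given by its name, has taken for a name from the list of things; names that differ only in an ending like _2 or _b are one class to them, and where a whole thing is asked for, a point or a joint stands for the part that bears it (a point fixed in the world has none). Each returns a list of dicts, best first, with "confidence" (0 to 1); they miss things now and then, are a little off and sometimes report something else, mostly with a low value. They report only what shows in the picture. A call takes as long as a camera call.
- manip.boxes_of(query, camera): "centre" ([x, y, z] in m, in the coordinates of the camera as it stood for that picture, good to about 4 mm: the middle of the surface that is visible of it).
- manip.trace(query, camera): "region" (420x560 bool, what is visible of it).
- manip.landmark_of(query, camera): "centre" ([x, y, z] in m, in the coordinates of the camera as it stood for that picture, good to about 4 mm: a listed point, or the origin of a listed thing).
The state is a dict: "time": time; "joint_pos": joint angles; "joint_vel": joint speeds; "joint_efforts": joint torques, N m; "tool_pos": TCP position; "tool_rot": TCP orientation; "contact_force": force on the tool from outside, world axes, zero at the start; "ft_torque": the same for the moment, N m; "gripper_width": opening from 0.0 (shut) to 1.0 (fully open).
Only numpy, scipy, OpenCV 4.12 (cv2) and the standard library are available. Lean on these libraries where they do the work, as an engineer would, in place of code of your own. Each camera call takes 0.05 s, during which the arm holds its last target.

## Working session

There is one attempt and no reset: what is moved stays moved. The work goes in short steps, Python scripts to look and compute and a tool call to move; the robot and the scene stay as the last step left them, time stands still between calls to the robot, and variables do not carry over. Pictures are saved under pics/ and viewed, and the job is handed in when it is done.

Besides the shell and the picture viewer there is one more tool, called after ">>>" as name(argument=value, ...), one argument or row to a line, values as JSON. send_rows: Moves the arm, as the interface text tells. Its arguments: {"type":"object","properties":{"motion":{"type":"array","items":{"type":"array","items":{"type":"array","items":{"type":"number"}}}},"fingers":{"type":"number"}},"required":["motion"]}

```bash
ls; mkdir -p pics; python3 - <<'E'
from plant import manip
import cv2, numpy as np
s=manip.state(); print(s)
for n in ["scene","top"]:
    im=manip.grab_frame(n); cv2.imwrite(f"pics/{n}0.png",cv2.cvtColor(im,cv2.COLOR_RGB2BGR))
    c=manip.calibration(n); print(n,c)
    T=np.array(c["cam_to_world"])
    for q in ["old_carton_mid","new_carton_mid","lane_front","lane_back"]:
        for d in manip.landmark_of(q,n)[:3]:
            p=T@np.append(d["centre"],1); print(n,q,round(d["confidence"],2),p[:3].round(4))
print(manip.calibration("wrist")); print(manip.state()["time"])
E
```

```text
pics
{'time': 0.0, 'joint_pos': array([-1.34300696e+00,  5.33569373e-02,  1.61430132e+00, -6.88268390e-06,
        1.47600363e+00, -1.19020273e-01]), 'joint_vel': array([-7.28855069e-04, -3.12946785e-05,  3.45165781e-04,  3.64654738e-04,
       -8.33331710e-04, -1.52212748e-04]), 'joint_efforts': array([-6.24110453e-04, -3.93681800e+01, -3.70178998e+01, -2.64134751e-04,
        7.09562548e-03,  1.08489036e-06]), 'tool_pos': array([ 0.21228092, -0.58717792,  0.2300586 ]), 'tool_rot': array([-0.12127195, -0.69645972, -0.12273269,  0.69654409]), 'contact_force': array([-0.10442559,  0.73507473,  0.0625119 ]), 'ft_torque': array([ 0.02433881,  0.06957809, -0.01134879]), 'gripper_width': 1.002036756206244}
scene {'mtx': array([[403.93628579,   0.        , 278.14294678],
       [  0.        , 403.93628579, 211.14899396],
       [  0.        ,   0.        ,   1.        ]]), 'k1': -0.04980583844364158, 'cam_to_world': array([[ 0.00207855, -0.85773093,  0.51409467,  0.95088047],
       [ 0.99988126,  0.00963252,  0.01202855,  0.01267602],
       [-0.01526929,  0.51400862,  0.8576491 ,  0.7991
[... 792 characters left out ...]
5682 -0.1883  0.0415]
top lane_front 0.72 [0.4363 0.2936 0.0382]
top lane_back 0.65 [ 0.5716 -0.1882  0.0436]
top lane_back 0.64 [0.5468 0.3093 0.0322]
{'mtx': array([[341.21546342,   0.        , 276.85179607],
       [  0.        , 341.21546342, 207.03139704],
       [  0.        ,   0.        ,   1.        ]]), 'k1': -0.02749265380662172, 'hand_eye': array([[-6.49017801e-06,  3.14687427e-01, -9.49195356e-01,
        -1.42619434e-01],
       [ 9.99999976e-01,  2.09690274e-04,  6.26812117e-05,
        -9.79442016e-04],
       [ 2.18762024e-04, -9.49195332e-01, -3.14687421e-01,
        -8.11054992e-02],
       [ 0.00000000e+00,  0.00000000e+00,  0.00000000e+00,
         1.00000000e+00]])}
0.5
```

View pics/scene0.png

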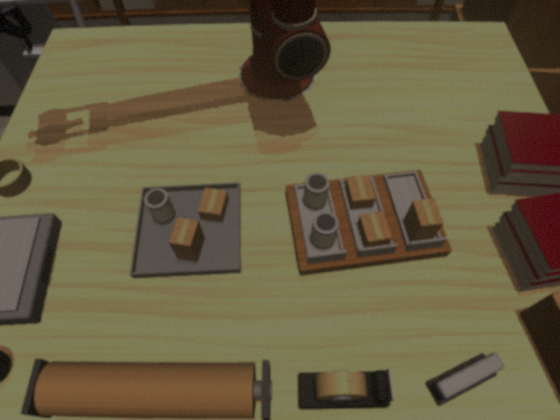

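View pics/top0.png

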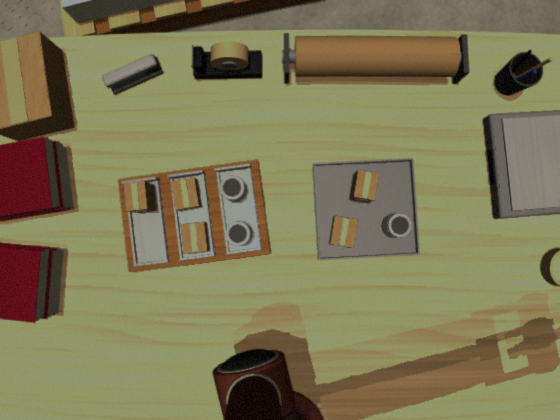

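Top view: the rack is on the left, turned a few degrees. The single tall carton is at (140,196), at the back of the leftmost lane (y≈0.3). The new tall carton is in the tray at (366,185). Next I'll zoom in to measure yaw.

```bash
cat > h.py <<'E'
import numpy as np, cv2
from plant import manip
def proj(n,P):
    c=manip.calibration(n);T=np.linalg.inv(c["cam_to_world"]);P=np.atleast_2d(P)
    q=P@T[:3,:3].T+T[:3,3]; s=np.c_[q[:,0],-q[:,1]]/(-q[:,2:3]); r2=(s**2).sum(1,keepdims=True)
    s=s*(1+c["k1"]*r2); return s@c["mtx"][:2,:2].T+c["mtx"][:2,2]
def unproj(n,uv,z):
    from scipy.optimize import fsolve
    return fsolve(lambda p: proj(n,[p[0],p[1],z])[0]-uv,[0.5,0.0])
def box(x,y,z0,yaw,d=(.06,.046,.08)):
    c,s=np.cos(yaw),np.sin(yaw);o=[]
    for k in (0,1):
        for a,b in ((1,1),(1,-1),(-1,-1),(-1,1)):
            X,Y=a*d[0]/2,b*d[1]/2;o.append([x+c*X-s*Y,y+s*X+c*Y,z0+k*d[2]])
    return np.array(o)
def drawbox(im,n,B,f,off,col=(0,0,255)):
    p=((proj(n,B)-off)*f).astype(int)
    for i in range(4):
        for a,b in ((i,(i+1)%4),(4+i,4+(i+1)%4),(i,i+4)): cv2.line(im,tuple(map(int,p[a])),tuple(map(int,p[b])),col,1)
def crop(im,x,y,w,h,f): return cv2.resize(im[y:y+h,x:x+w],None,fx=f,fy=f,interpolation=cv2.INTER_CUBIC)
E
python3 - <<'E'
from h import *
im=cv2.imread("pics/top0.png")
cv2.imwrite("pics/t_r.png",cv2.convertScaleAbs(crop(im,110,150,180,130,4.4),alpha=1.5))
cv2.imwrite("pics/t_t.png",cv2.convertScaleAbs(crop(im,300,150,130,115,5),alpha=1.5))
E
```

```text
(no output)
```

View pics/t_r.png

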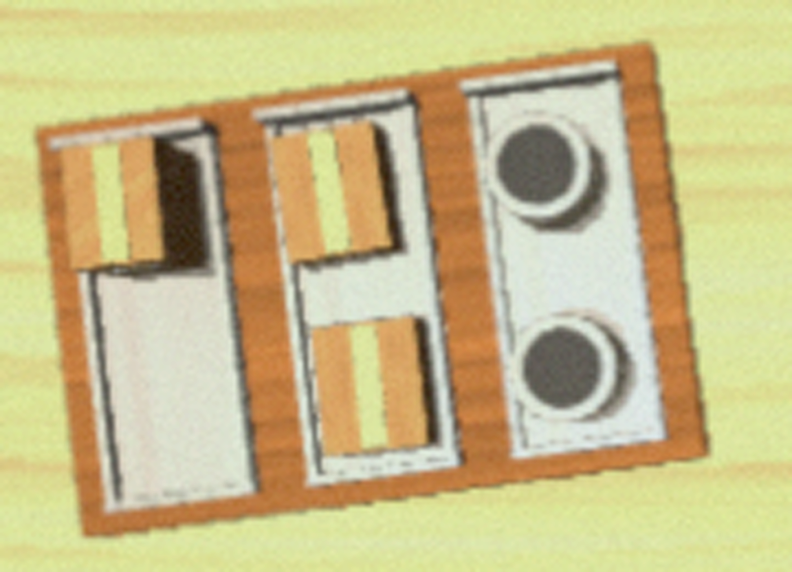

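View pics/t_t.png

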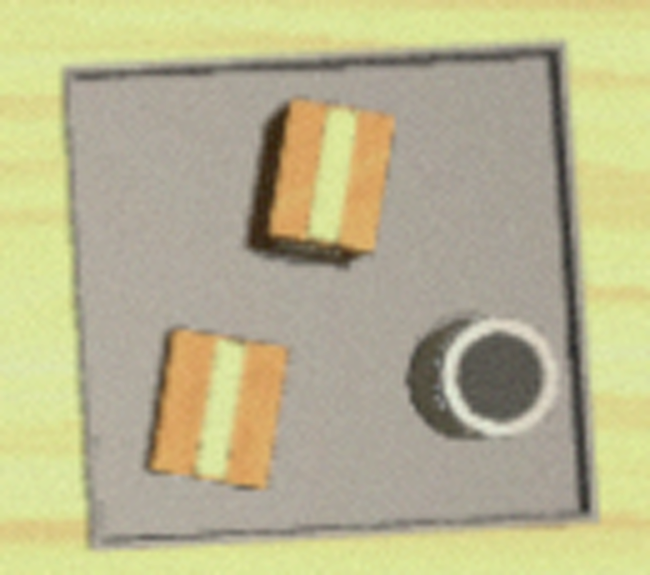

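```bash
cat > m1.py <<'E'
from h import *
from scipy.optimize import least_squares
def fit(n,px,z,L,W,order):
    # px corners; unproject, fit rect
    P=np.array([unproj(n,p,z) for p in px])
    t=np.array(order)*[L/2,W/2]
    f=lambda q:(t@np.array([[np.cos(q[2]),np.sin(q[2])],[-np.sin(q[2]),np.cos(q[2])]])+q[:2]-P).ravel()
    r=least_squares(f,[*P.mean(0),0]); return r.x,np.abs(r.fun).max()*1e3
o=[(1,1),(1,-1),(-1,-1),(-1,1)] # back-left.. in top picture: TL,TR,BR,BL
A=lambda c,f,off:np.array(c)/f+off
off=(110,150)
R,e=fit("top",A([(38,128),(652,42),(708,455),(85,534)],4.4,off),.03,.215,.325,o);print("step",R.round(4),e)
L,e=fit("top",A([(50,140),(214,122),(255,492),(106,512)],4.4,off),.043,.184,.07,o);print("lane?",L.round(4),e)
O,e=fit("top",A([(62,148),(155,137),(163,262),(72,270)],4.4,off),.113,.06,.046,o);print("old",O.round(4),e)
N,e=fit("top",A([(292,97),(394,116),(373,252),(268,240)],5,(300,150)),.084,.06,.046,o);print("new",N.round(4),e)
c,s=np.cos(R[2]),np.sin(R[2])
print("lane centre from step",R[:2]+.105*np.array([-s,c]))
np.save("m.npy",[R,O,N])
for n in("top","scene"):
    im=cv2.imread(f"pics/{n}0.png");x,y,w,h=(110,145,330,140) if n=="top" else (130,165,330,120)
    f=2.4; g=cv2.convertScaleAbs(crop(im,x,y,w,h,f),alpha=1.4)
    for q,z,d in((R,0,(.215,.325,.03)),(O,.033,(.06,.046,.08)),(N,.004,(.06,.046,.08))): drawbox(g,n,box(q[0],q[1],z,q[2],d),f,(x,y))
    lc=R[:2]+.105*np.array([-s,c]); drawbox(g,n,box(lc[0],lc[1],.033,R[2],(.18,.066,.01)),f,(x,y),(255,0,0))
    cv2.imwrite(f"pics/fit_{n}.png",g)
E
python3 m1.py
```

```text
step [0.505  0.1917 0.1272] 1.7518452412094154
lane? [0.4915 0.2983 0.1373] 9.119469918601354
old [0.5428 0.299  0.0892] 0.7920738844136022
new [ 0.5657 -0.1889 -0.1693] 1.5382366106412304
lane centre from step [0.49172241 0.29584729]
```

View pics/fit_top.png

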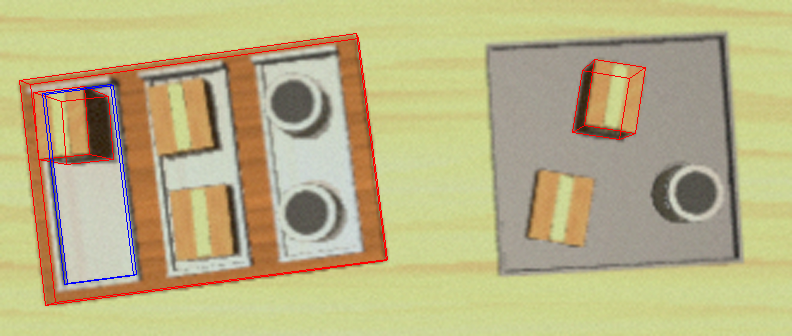

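View pics/fit_scene.png

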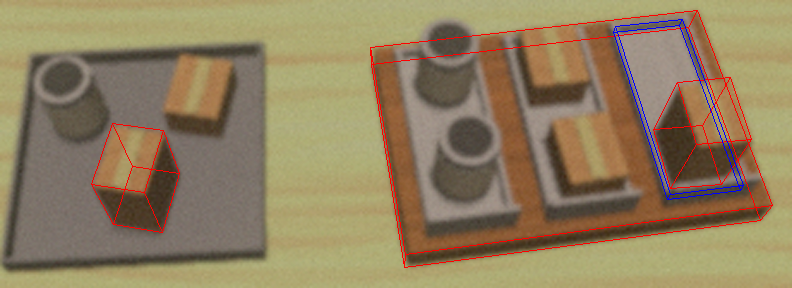

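```bash
python3 - <<'E'
from h import *
from scipy.spatial.transform import Rotation as Ro
s=manip.state();q=s["tool_rot"];M=Ro.from_quat([*q[1:],q[0]]).as_matrix();print(M.round(3))
z=M[:,2];print("tool z yaw deg",np.degrees(np.arctan2(z[1],z[0])))
E
```

```text
[[-0.    0.34 -0.94]
 [ 0.   -0.94 -0.34]
 [-1.   -0.   -0.  ]]
tool z yaw deg -160.13033934913653
```

>>> send_rows(
  motion=[
    [[2,3.6,0,0,0,-0.0183],[2,3.6,0,0,0,-0.0183],[2,3.6,0,0,0,-0.0183],[2,3.6,0,0,0,-0.0183],[2,3.6,0,0,0,-0.0183],[2,3.6,0,0,0,-0.0183],[2,3.6,0,0,0,-0.0183],[2,3.6,0,0,0,-0.0183],[2,3.6,0,0,0,-0.0183],[2,3.6,0,0,0,-0.0183],[2,3.6,0,0,0,-0.0183],[2,3.6,0,0,0,-0.0183]],
  ],
  fingers=0,
)

```text
time: 1.5
tool_pos: [0.4531, -0.1539, 0.2318]
tool_rot: [0.045, 0.706, 0.044, -0.705]
contact_force: [0.5, -0.9, 0.3]
gripper_width: 1.003
```

>>> send_rows(
  motion=[
    [[0.75,3.75,-0.1,0,0,0],[0.75,3.75,-0.1,0,0,0],[0.75,3.75,-0.1,0,0,0],[0.75,3.75,-0.1,0,0,0],[0.75,3.75,-0.1,0,0,0],[0.75,3.75,-0.1,0,0,0],[0.75,3.75,-0.1,0,0,0],[0.75,3.75,-0.1,0,0,0],[0.75,3.75,-0.1,0,0,0],[0.75,3.75,-0.1,0,0,0],[0.75,3.75,-0.1,0,0,0],[0,0,0,0,0,0]],
  ],
)

```text
time: 2.5
tool_pos: [0.5349, 0.2621, 0.2199]
tool_rot: [-0.046, -0.705, -0.048, 0.706]
contact_force: [-0.2, -1.2, -0.8]
gripper_width: 0.999
```

```bash
cat >> h.py <<'E'
from scipy.spatial.transform import Rotation as Ro
def toolT(s):
    q=s["tool_rot"];T=np.eye(4);T[:3,:3]=Ro.from_quat([*q[1:],q[0]]).as_matrix();T[:3,3]=s["tool_pos"];return T
_cal=manip.calibration
WT=None
def setwrist(s):
    """make 'wrist' usable by proj with a given state"""
    global WT
    WT=toolT(s)@_cal("wrist")["hand_eye"]
class _M:
    def __getattr__(self,k):return getattr(_mm,k)
    def calibration(self,n):
        c=dict(_cal(n))
        if n=="wrist": c["cam_to_world"]=WT
        return c
_mm=manip
manip=_M()
def yaw(s): 
    z=toolT(s)[:3,2]; return (np.arctan2(-z[1],-z[0]))
E
cat > w.py <<'E'
import sys; from h import *
k=sys.argv[1]
s=manip.state(); im=manip.grab_frame("wrist"); setwrist(s); np.save(f"pics/{k}_T.npy",WT)
print(s["time"],s["tool_pos"],"yaw",yaw(s))
cv2.imwrite(f"pics/{k}.png",cv2.cvtColor(im,cv2.COLOR_RGB2BGR))
g=cv2.imread(f"pics/{k}.png"); f=1.42; g=cv2.convertScaleAbs(cv2.resize(g,None,fx=f,fy=f),alpha=1.3)
R,O,N=np.load("m.npy");c,sn=np.cos(R[2]),np.sin(R[2]);lc=R[:2]+.105*np.array([-sn,c])
n="wrist"
for q,z,d in((R,0,(.215,.325,.03)),(O,.033,(.06,.046,.08)),(N,.004,(.06,.046,.08))):
  if len(sys.argv)<3: drawbox(g,n,box(q[0],q[1],z,q[2],d),f,(0,0))
if len(sys.argv)<3: drawbox(g,n,box(lc[0],lc[1],.033,R[2],(.18,.066,.01)),f,(0,0),(255,0,0))
cv2.imwrite(f"pics/{k}_o.png",g)
E
python3 w.py w1
```

```text
2.5 [0.53489157 0.26213787 0.21985171] yaw 0.13264532060959414
```

View pics/w1_o.png

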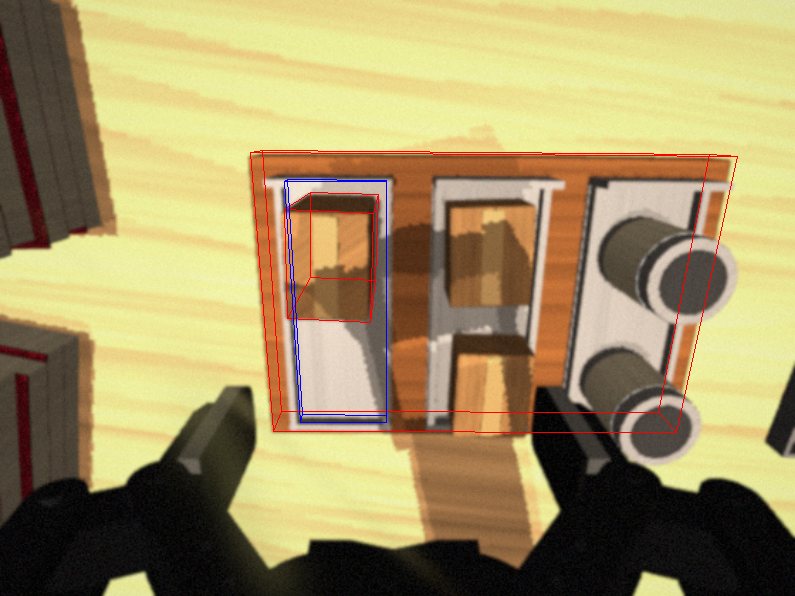

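View pics/w1.png

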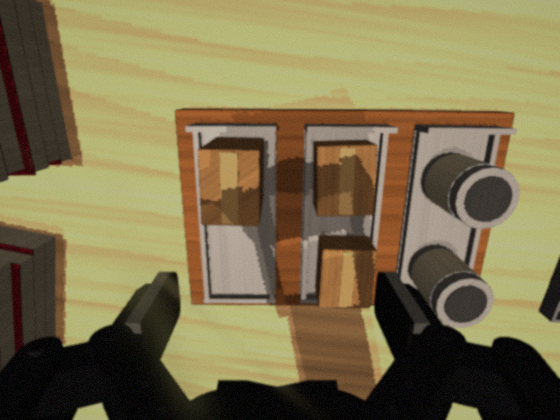

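```bash
python3 - <<'E'
from h import *
im=cv2.imread("pics/w1.png")
cv2.imwrite("pics/w1z.png",cv2.convertScaleAbs(crop(im,170,100,130,215,2.75*1.0),alpha=1.4))
cv2.imwrite("pics/w1a.png",cv2.convertScaleAbs(crop(im,170,100,160,118,5),alpha=1.4))
cv2.imwrite("pics/w1b.png",cv2.convertScaleAbs(crop(im,170,200,160,118,5),alpha=1.4))
E
```

```text
(no output)
```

View pics/w1a.png

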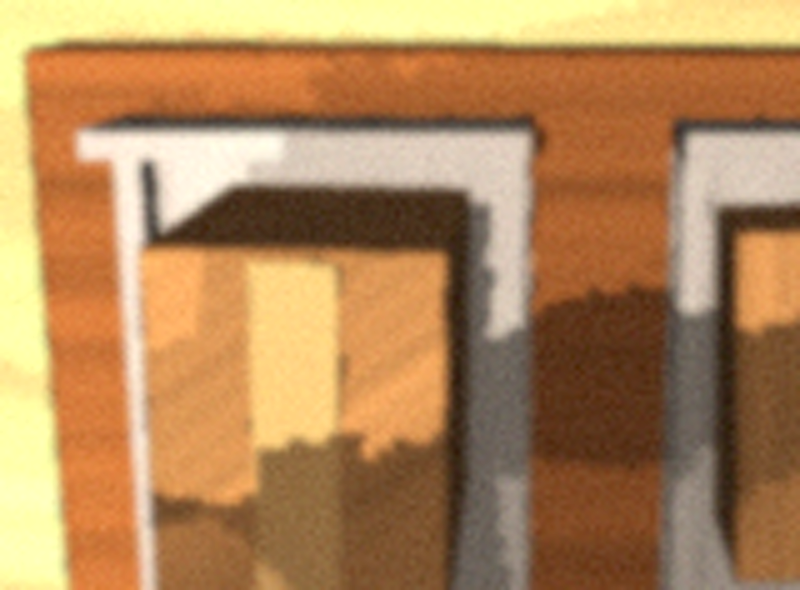

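View pics/w1b.png

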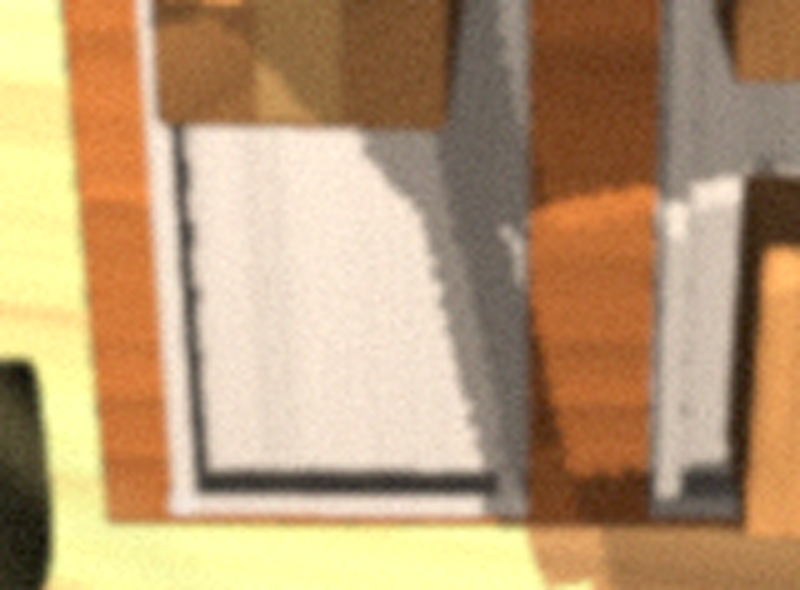

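```bash
python3 - <<'E'
import h; from h import *
h.WT=np.load("pics/w1_T.npy")
R,O,N=np.load("m.npy");c,s=np.cos(R[2]),np.sin(R[2]);lc=R[:2]+.105*np.array([-s,c]);M=np.array([[c,s],[-s,c]])
def u(p,z,b):
    w=unproj("wrist",np.array(p)/5+[170,200 if b else 100],z);return (M@(w-lc)*1e3).round(1)
for nm,p,z,b in [("Lin",(148,165),.043,0),("Lin",(195,490),.043,1),("Lout",(115,165),.043,0),("Lout",(170,510),.043,1),
 ("Rout43",(533,165),.043,0),("Rout43",(527,510),.043,1),("Rout31",(533,165),.03,0),("Rout31",(527,510),.03,1),("lipin",(350,495),.043,1),("lipout",(350,514),.043,1),
 ("stepFL",(110,521),.03,1),("stepBL",(30,50),.03,0),("stop",(78,130),.063,0),("stopR",(535,130),.063,0),
 ("oldTL",(145,245),.113,0),("oldTR",(445,250),.113,0),("oldBL",(165,122),.113,1),("oldBR",(443,128),.113,1)]:
    print(nm,u(p,z,b))
print("step corners lane frame expected +-107.5, y+57.5")
P=np.array([u(p,.113,b)/1e3 for p,b in [((145,245),0),((445,250),0),((443,128),1),((165,122),1)]])@M+lc
m=P.mean(0);d=(P[0]+P[1]-P[2]-P[3]);print("old from wrist",m.round(4),np.arctan2(d[1],d[0]), "R yaw",R[2],lc)
E
```

```text
Traceback (most recent call last):
ValueError: Object arrays cannot be loaded when allow_pickle=False
```

```bash
sed -i 's/np.save(f"pics\/{k}_T.npy",WT)/import h; np.save(f"pics\/{k}_T.npy",h.WT)/' w.py
python3 - <<'E'
import h; from h import *
st=manip.state(); setwrist(st); np.save("pics/w1_T.npy",h.WT)
R,O,N=np.load("m.npy");c,s=np.cos(R[2]),np.sin(R[2]);lc=R[:2]+.105*np.array([-s,c]);M=np.array([[c,s],[-s,c]])
def u(p,z,b):
    w=unproj("wrist",np.array(p)/5+[170,200 if b else 100],z);return (M@(w-lc)*1e3).round(1)
for nm,p,z,b in [("Lin",(148,165),.043,0),("Lin",(195,490),.043,1),("Lout",(115,165),.043,0),("Lout",(170,510),.043,1),
 ("Rout43",(533,165),.043,0),("Rout43",(527,510),.043,1),("Rout31",(533,165),.03,0),("Rout31",(527,510),.03,1),("lipin",(350,495),.043,1),("lipout",(350,514),.043,1),
 ("stepFL",(110,521),.03,1),("stepBL",(30,50),.03,0),("stop",(78,130),.063,0),("stopR",(535,130),.063,0),
 ("oldTL",(145,245),.113,0),("oldTR",(445,250),.113,0),("oldBL",(165,122),.113,1),("oldBR",(443,128),.113,1)]:
    print(nm,u(p,z,b))
print("step corners lane frame expected +-107.5, y+57.5")
P=np.array([u(p,.113,b)/1e3 for p,b in [((145,245),0),((445,250),0),((443,128),1),((165,122),1)]])@M+lc
m=P.mean(0);d=(P[0]+P[1]-P[2]-P[3]);print("old from wrist",m.round(4),np.arctan2(d[1],d[0]), "R yaw",R[2],lc)
E
```

```text
Lin [84.6 31.1]
Lin [-91.5  32.8]
Lout [84.6 37.2]
Lout [-96.6  38.6]
Rout43 [ 84.8 -40. ]
Rout43 [-96.1 -39.4]
Rout31 [ 83.4 -40. ]
Rout31 [-104.9  -39.3]
lipin [-92.5  -0.9]
lipout [-97.3  -0.7]
stepFL [-108.4   55.7]
stepBL [104.5  54.9]
stop [92.7 38.3]
stopR [ 92.9 -40.3]
oldTL [80.6 16.7]
oldTR [ 80.  -27.2]
oldBL [21.6 17.5]
oldBR [ 20.8 -26.1]
step corners lane frame expected +-107.5, y+57.5
old from wrist [0.5427 0.2975] 0.11113840715308514 R yaw 0.12721147297091065 [0.49172241 0.29584729]
```

>>> send_rows(
  motion=[
    [[0.4,1.8,0,0,0,-0.007],[0.4,1.8,0,0,0,0],[0,0,-3,0,0,0],[0,0,-3.5,0,0,0],[0,0,-3.5,0,0,0],[0,0,-3,0,0,0],[0,0,-1.8,0,0,0],[0,0,-1,0,0,0],[0,0,0,0,0,0],[0,0,0,0,0,0]],
  ],
)

```text
time: 3.38
tool_pos: [0.5434, 0.2923, 0.0629]
tool_rot: [0.042, 0.706, 0.042, -0.706]
contact_force: [0.4, 0.2, 0.2]
gripper_width: 0.999
```

```bash
python3 w.py w2
```

```text
3.3833 [0.54336774 0.29232788 0.06293773] yaw 0.1195858210674371
```

View pics/w2_o.png

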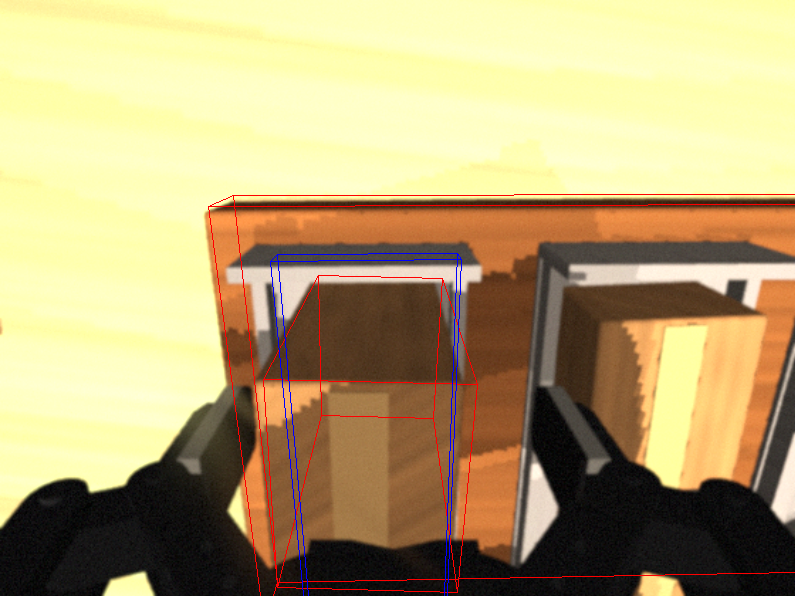

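>>> send_rows(
  motion=[
    [[-0.05,0.35,0,0,0,0.006],[-0.05,0.35,0,0,0,0],[0,0,0,0,0,0],[0,0,0,0,0,0],[0,0,0,0,0,0]],
  ],
)

```text
time: 3.85
tool_pos: [0.5421, 0.3, 0.0628]
tool_rot: [0.045, 0.706, 0.045, -0.705]
contact_force: [-0.2, 0.3, 0.1]
gripper_width: 0.998
```

```bash
python3 w.py w3 x
```

```text
3.85 [0.54211091 0.29996962 0.06283346] yaw 0.12654146548517095
```

View pics/w3_o.png

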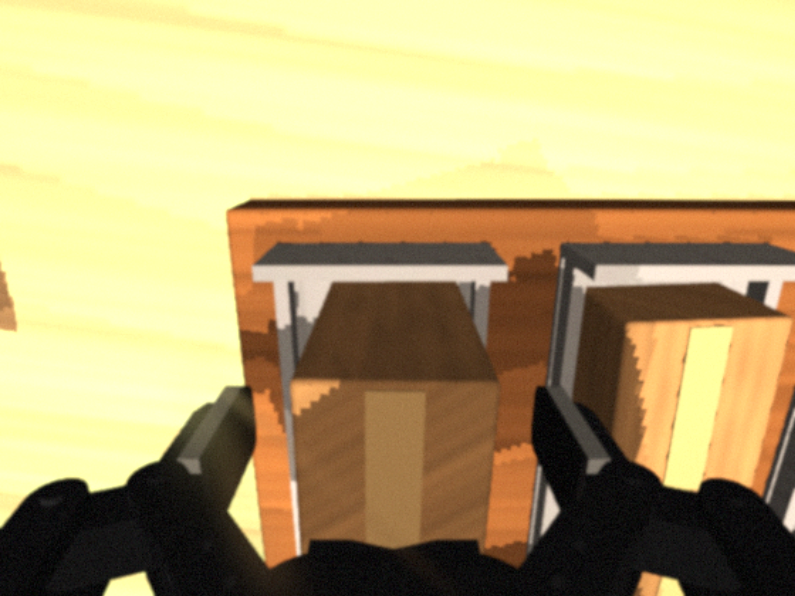

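Centred on the carton (edges at 295 and 495, camera centre column 393). Closing now.

>>> send_rows(
  motion=[
    [[0,0,0,0,0,0],[0,0,0,0,0,0],[0,0,0,0,0,0],[0,0,0,0,0,0],[0,0,0,0,0,0],[0,0,0,0,0,0],[0,0,0,0,0,0],[0,0,0,0,0,0]],
  ],
  fingers=1,
)

```text
time: 4.57
tool_pos: [0.5421, 0.2998, 0.0624]
tool_rot: [0.045, 0.706, 0.045, -0.706]
contact_force: [0.8, -0.8, 0.6]
gripper_width: 0.529
```

```bash
python3 - <<'E'
from h import *
im=cv2.imread("pics/w3.png")
cv2.imwrite("pics/w3z.png",cv2.convertScaleAbs(crop(im,150,130,220,160,3.6),alpha=1.4))
E
```

```text
(no output)
```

View pics/w3z.png

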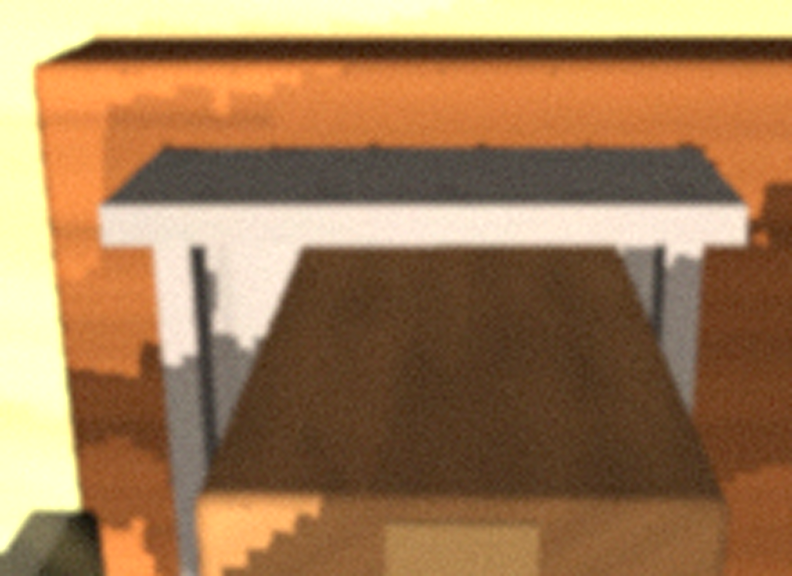

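```bash
python3 - <<'E'
import h; from h import *
h.WT=np.load("pics/w3_T.npy")
R,O,N=np.load("m.npy");c,s=np.cos(R[2]),np.sin(R[2]);lc=R[:2]+.105*np.array([-s,c]);M=np.array([[c,s],[-s,c]])
for nm,p,z in [("stopL",(101,205),.063),("stopR",(747,205),.063),("Lo",(155,250),.043),("Li",(193,250),.043),("Ri",(664,250),.043),("Ro",(703,250),.043),("stepBL",(37,65),.03),("cL",(200,493),.113),("cR",(722,498),.113),("Llow",(182,560),.043)]:
    print(nm,(M@(unproj("wrist",np.array(p)/3.6+[150,130],z)-lc)*1e3).round(1))
print("tool",(M@(np.array([.5421,.29997])-lc)*1e3).round(1))
E
```

```text
stopL [93.3 41.4]
stopR [ 93.3 -36.2]
Lo [81.6 40.5]
Li [81.6 35.2]
Ri [ 81.5 -30. ]
Ro [ 81.5 -35.4]
stepBL [105.3  58.7]
cL [-7.86094119e+09  1.25040281e+10]
cR [ 81.  -23.7]
Llow [32.5 40.3]
tool [50.5 -2.3]h.py:9: RuntimeWarning: The iteration is not making good progress, as measured by the 
 improvement from the last ten iterations.
  return fsolve(lambda p: proj(n,[p[0],p[1],z])[0]-uv,[0.5,0.0])
```

>>> send_rows(
  motion=[
    [[0,0,0.4,0,0,0],[0,0,0.4,0,0,0],[0,0,0,0,0,0],[-1.06,-0.1,0,0,0,0],[-1.9,-0.17,0,0,0,0],[-1.9,-0.17,0,0,0,0],[-1.9,-0.17,0,0,0,0],[-1.9,-0.17,0,0,0,0],[-1.2,-0.12,0,0,0,0],[-0.7,-0.07,0,0,0,0],[0,0,0,0,0,0],[0,0,0,0,0,0]],
  ],
)

```text
time: 5.57
tool_pos: [0.4362, 0.2901, 0.0704]
tool_rot: [0.045, 0.706, 0.045, -0.706]
contact_force: [0.1, -0.1, -1.8]
gripper_width: 0.538
```

```bash
cat > look.py <<'E'
import sys; from h import *
k=sys.argv[1]
R,O,N=np.load("m.npy");c,s=np.cos(R[2]),np.sin(R[2]);lc=R[:2]+.105*np.array([-s,c]);M=np.array([[c,s],[-s,c]])
st=manip.state();print(st["time"],st["tool_pos"],"yaw",yaw(st),"F",st["contact_force"].round(1),"lane xy mm",(M@(st["tool_pos"][:2]-lc)*1e3).round(1),st["gripper_width"])
outs=[]
for n,(x,y,w,h) in (("scene",(280,160,190,120)),("top",(105,145,190,140))):
    im=cv2.cvtColor(manip.grab_frame(n),cv2.COLOR_RGB2BGR);cv2.imwrite(f"pics/{k}_{n}.png",im)
    outs.append(cv2.convertScaleAbs(crop(im,x,y,w,h,4),alpha=1.4))
    cv2.imwrite(f"pics/{k}_{n}_z.png",outs[-1])
E
python3 look.py l1; python3 w.py w4 x
```

```text
5.5667 [0.43618486 0.29005657 0.07035177] yaw 0.12651785779729696 F [ 0.1 -0.1 -1.8] lane xy mm [-55.8   1.3] 0.5382319203037874
5.6667 [0.43704826 0.29015334 0.07064383] yaw 0.12596524376031842
```

View pics/l1_scene_z.png

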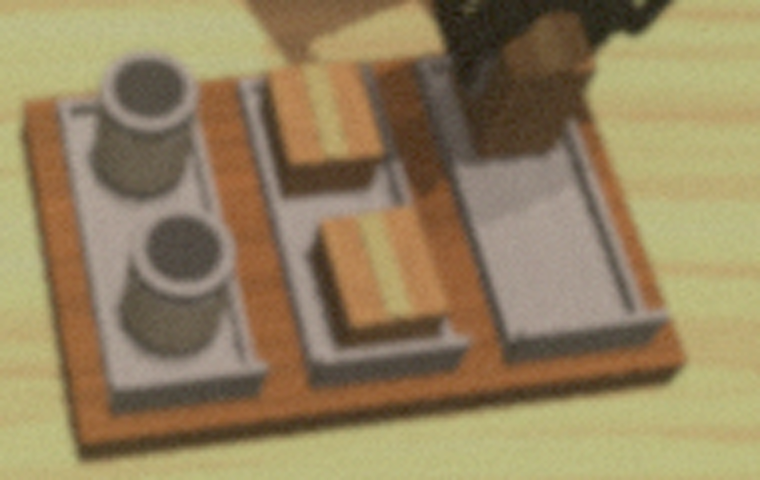

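View pics/w4_o.png

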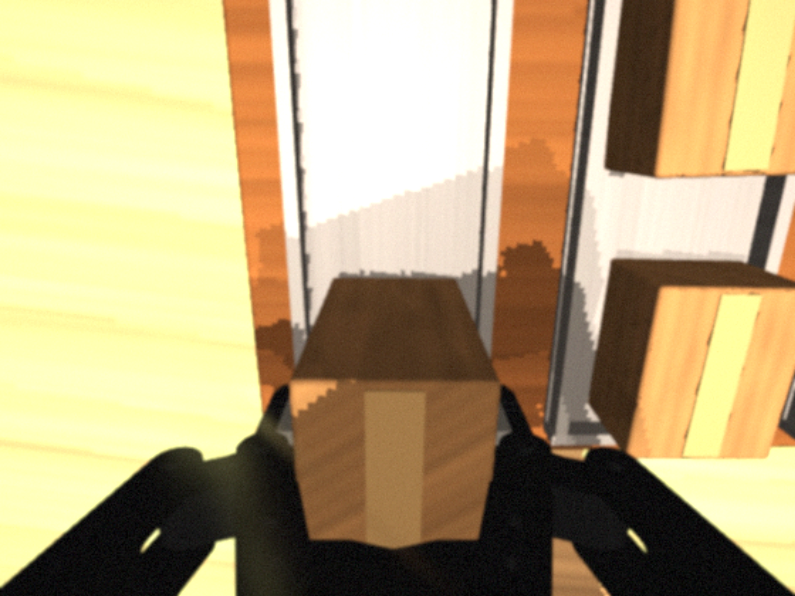

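The carton's base is about 2.5 mm right of the lane centre (base mid column 398, strips' mid 391). I'll shift it +2 mm and lower it.

>>> send_rows(
  motion=[
    [[-0.02,0.2,0,0,0,0],[0,0,-0.3,0,0,0],[0,0,-0.3,0,0,0],[0,0,-0.2,0,0,0],[0,0,0,0,0,0],[0,0,0,0,0,0]],
  ],
)

```text
time: 6.22
tool_pos: [0.4364, 0.2921, 0.0624]
tool_rot: [0.045, 0.706, 0.045, -0.706]
contact_force: [-0.5, -0.1, 0.9]
gripper_width: 0.538
```

```bash
python3 look.py l2; python3 w.py w5 x
```

```text
6.2167 [0.43641469 0.29212985 0.06241494] yaw 0.12616255306515392 F [-0.5 -0.1  0.9] lane xy mm [-55.3   3.3] 0.5381465599065607
6.3167 [0.43642152 0.29211211 0.06242063] yaw 0.12620538474815307
```

View pics/w5_o.png

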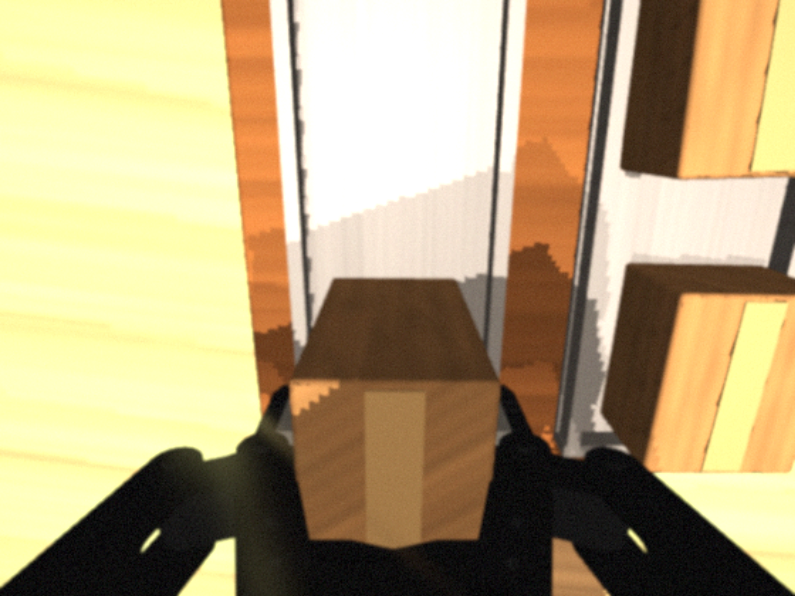

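View pics/l2_top_z.png

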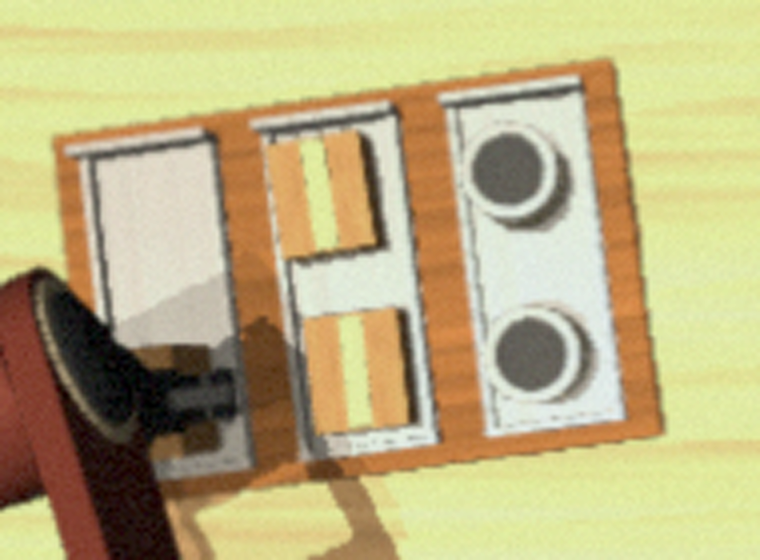

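Centred in the lane (base mid 398, strips' mid 397) and resting on the floor. Releasing and raising.

>>> send_rows(
  motion=[
    [[0,0,0,0,0,0],[0,0,0,0,0,0],[0,0,0,0,0,0],[0,0,0,0,0,0],[0,0,0,0,0,0],[0,0,1,0,0,0],[0,0,2,0,0,0],[0,0,4,0,0,0],[0,0,4,0,0,0],[0,0,2,0,0,0],[0,0,0,0,0,0],[0,0,0,0,0,0]],
  ],
  fingers=0,
)

```text
time: 7.37
tool_pos: [0.4372, 0.2926, 0.195]
tool_rot: [0.044, 0.707, 0.045, -0.704]
contact_force: [-0.1, -0.6, 0.0]
gripper_width: 0.998
```

```bash
python3 look.py l3; python3 w.py w6 x
```

```text
7.3667 [0.43716149 0.29256152 0.19500715] yaw 0.1262621742831183 F [-0.1 -0.6  0. ] lane xy mm [-54.5   3.7] 0.9982376330858428
7.4667 [0.43539889 0.29169041 0.19126281] yaw 0.12625057983745244
```

View pics/w6_o.png

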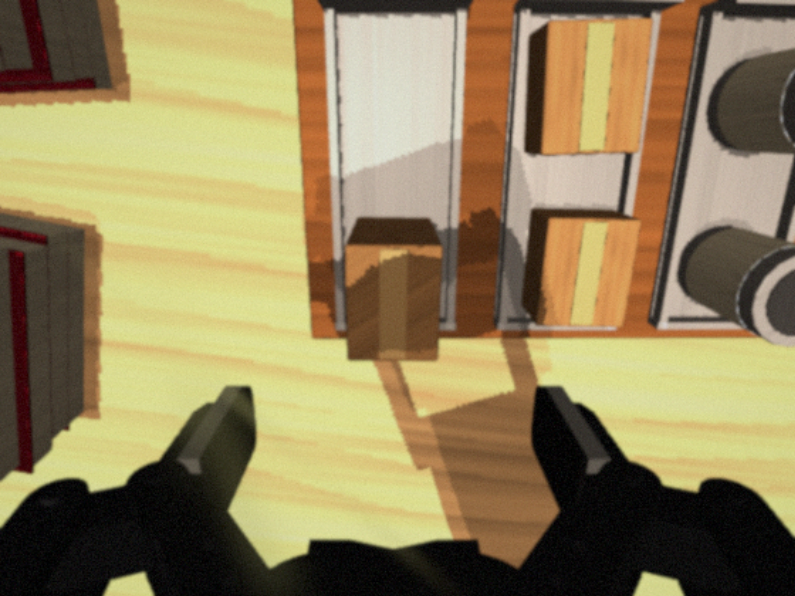

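View pics/l3_scene_z.png

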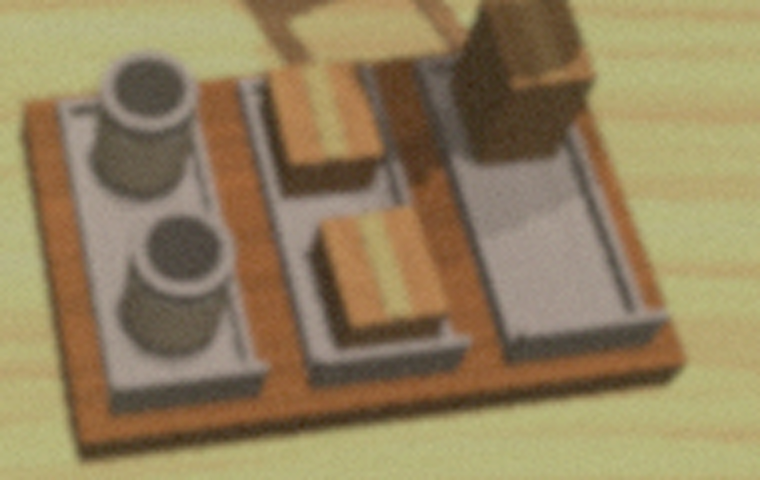

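Old carton stands upright in line with its lane (its base and the lane strips are parallel). Now moving over the tray.

>>> send_rows(
  motion=[
    [[1.08,-3.9,0.1,0,0,-0.0245],[1.08,-3.9,0.1,0,0,-0.0245],[1.08,-3.9,0,0,0,-0.0245],[1.08,-3.9,0,0,0,-0.0245],[1.08,-3.9,0,0,0,-0.0245],[1.08,-3.9,0,0,0,-0.0245],[1.08,-3.9,0,0,0,-0.0245],[1.08,-3.9,0,0,0,-0.0245],[1.08,-3.9,0,0,0,-0.0245],[1.08,-3.9,0,0,0,-0.0245],[1.08,-3.9,0,0,0,-0.0245],[1.08,-3.9,0,0,0,-0.0245]],
  ],
)

```text
time: 8.52
tool_pos: [0.5648, -0.1776, 0.1919]
tool_rot: [0.06, -0.703, 0.059, 0.706]
contact_force: [0.9, -0.2, -0.0]
gripper_width: 0.994
```

>>> send_rows(
  motion=[
    [[0,-1.2,-1,0,0,0],[0,0,-2,0,0,0],[0,0,0,0,0,0],[0,0,0,0,0,0],[0,0,0,0,0,0]],
  ],
)

```text
time: 8.93
tool_pos: [0.5652, -0.187, 0.1636]
tool_rot: [0.059, -0.704, 0.059, 0.705]
contact_force: [-0.7, -1.1, 0.3]
gripper_width: 0.999
```

```bash
python3 look.py l4; python3 w.py w7
```

```text
8.9333 [ 0.56523065 -0.18702398  0.16357666] yaw -0.16685026547922058 F [-0.7 -1.1  0.3] lane xy mm [  11.7 -488.3] 0.998565762869091
9.0333 [ 0.5661026  -0.18726244  0.16517736] yaw -0.16653476574590273
```

View pics/w7_o.png

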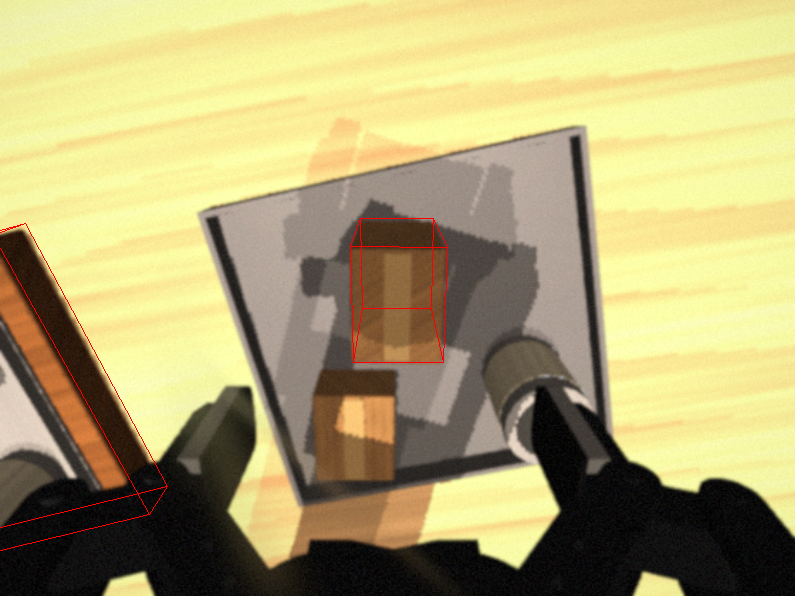

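View pics/l4_top_z.png

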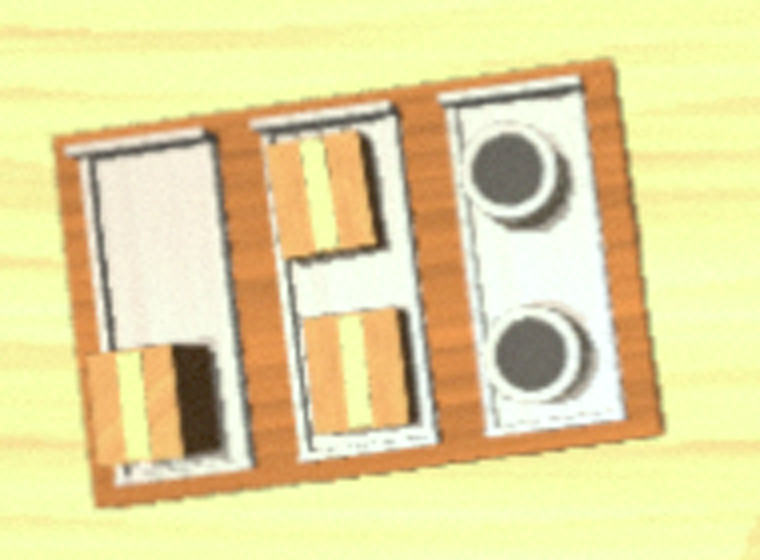

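>>> send_rows(
  motion=[
    [[0,-0.1,-3,0,0,0],[0,0,-3.5,0,0,0],[0,0,-3,0,0,0],[0,0,-2.2,0,0,0],[0,0,-1.4,0,0,0],[0,0,0,0,0,0],[0,0,0,0,0,0],[0,0,0,0,0,0]],
  ],
)

```text
time: 9.75
tool_pos: [0.5674, -0.1895, 0.0356]
tool_rot: [-0.059, 0.706, -0.06, -0.703]
contact_force: [-0.8, 1.0, 0.4]
gripper_width: 0.999
```

```bash
python3 w.py w8 x; python3 - <<'E'
from m1 import *
M=np.array([[c,s],[-s,c]])
q,e=fit("top",np.array([(86,352),(173,343),(185,460),(95,466)])/4+[105,145],.113,.06,.046,o);print(q,e,"lane",(M@(q[:2]-lc)*1e3),q[2]-R[2])
E
```

```text
9.75 [ 0.56735202 -0.18954838  0.03562255] yaw -0.16753264174017068
step [0.505  0.1917 0.1272] 1.7518452412094154
lane? [0.4915 0.2983 0.1373] 9.119469918601354
old [0.5428 0.299  0.0892] 0.7920738844136022
new [ 0.5657 -0.1889 -0.1693] 1.5382366106412304
lane centre from step [0.49172241 0.29584729]
[0.43820066 0.29158434 0.09259421] 1.3221101088611298 lane [-53.630107     2.56173242] -0.03461726560615225
```

View pics/w8_o.png

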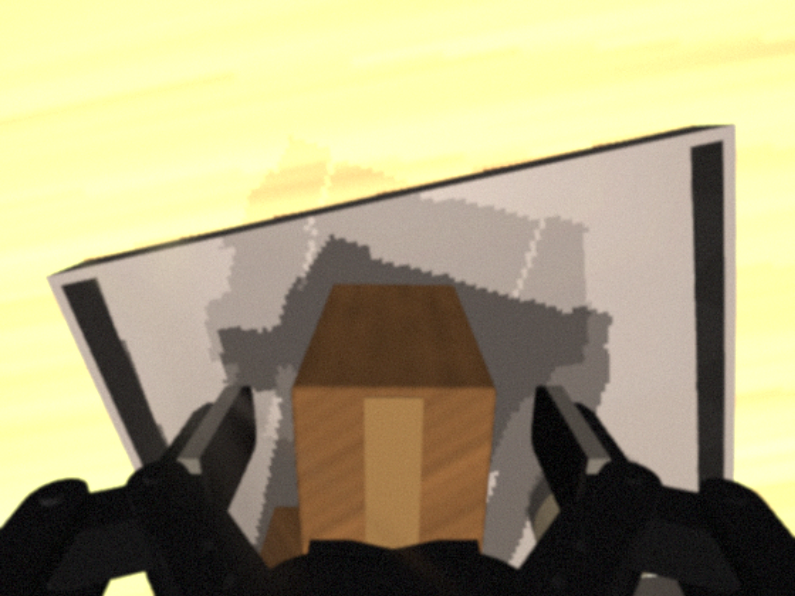

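Well centred between the fingers (edges at 295 and 493). Gripping.

>>> send_rows(
  motion=[
    [[0,0,0,0,0,0],[0,0,0,0,0,0],[0,0,0,0,0,0],[0,0,0,0,0,0],[0,0,0,0,0,0],[0,0,0,0,0,0],[0,0,0,0,0,0],[0,0,0,0,0,0]],
  ],
  fingers=1,
)

```text
time: 10.47
tool_pos: [0.5665, -0.1893, 0.0343]
tool_rot: [-0.059, 0.705, -0.059, -0.704]
contact_force: [-0.5, 0.5, 5.0]
gripper_width: 0.532
```

>>> send_rows(
  motion=[
    [[0,0,1,0,0,0],[0,0,2,0,0,0],[0,0,3,0,0,0],[0,0,4,0,0,0],[0,0,4,0,0,0],[0,0,3,0,0,0],[0,0,1,0,0,0],[0,0,0,0,0,0],[0,0,0,0,0,0]],
  ],
)

```text
time: 11.22
tool_pos: [0.5649, -0.1886, 0.2115]
tool_rot: [0.06, -0.704, 0.059, 0.705]
contact_force: [-0.0, 0.0, -3.8]
gripper_width: 0.534
```

```bash
python3 w.py w9 x
```

```text
11.2167 [ 0.56490927 -0.1886481   0.21153101] yaw -0.16782711199046838
```

View pics/w9_o.png

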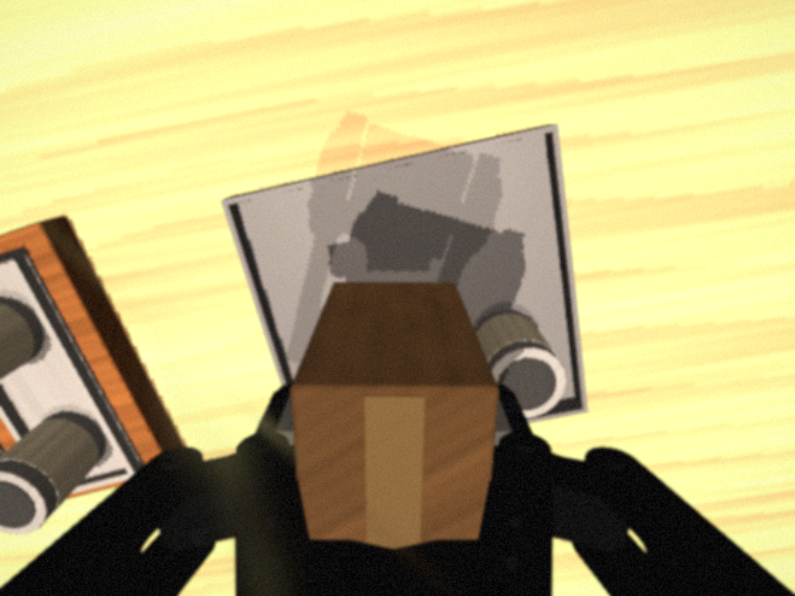

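>>> send_rows(
  motion=[
    [[-0.2,2,0,0,0,0.0245],[-0.2,3.8,0,0,0,0.0245],[-0.2,3.8,0,0,0,0.0245],[-0.2,3.8,0,0,0,0.0245],[-0.2,3.8,0,0,0,0.0245],[-0.2,3.8,0,0,0,0.0245],[-0.2,3.8,0,0,0,0.0245],[-0.2,3.8,0,0,0,0.0245],[-0.2,3.8,0,0,0,0.0245],[-0.2,3.8,0,0,0,0.0245],[-0.2,3.8,0,0,0,0.0245],[-0.2,3.8,0,0,0,0.0245]],
  ],
)

```text
time: 12.27
tool_pos: [0.5394, 0.2503, 0.2088]
tool_rot: [-0.046, -0.703, -0.044, 0.708]
contact_force: [0.9, -0.7, -2.8]
gripper_width: 0.534
```

>>> send_rows(
  motion=[
    [[0,3.5,0,0,0,0],[0,2.4,0,0,0,0],[0,1,-1,0,0,0],[0,0.5,-2,0,0,0],[0,0,-3,0,0,0],[0,0,-2,0,0,0],[0,0,-1,0,0,0],[0,0,0,0,0,0],[0,0,0,0,0,0]],
  ],
)

```text
time: 13.02
tool_pos: [0.5409, 0.3221, 0.1214]
tool_rot: [-0.045, -0.705, -0.044, 0.707]
contact_force: [0.5, -0.0, -2.6]
gripper_width: 0.529
```

```bash
python3 look.py l5;python3 w.py w10 x
```

```text
13.0167 [0.54088253 0.32205553 0.12137042] yaw 0.12557084557446246 F [ 0.5 -0.  -2.6] lane xy mm [52.1 19.8] 0.528740069972548
13.1167 [0.54267119 0.3230314  0.1246434 ] yaw 0.1257548059585808
```

View pics/w10_o.png

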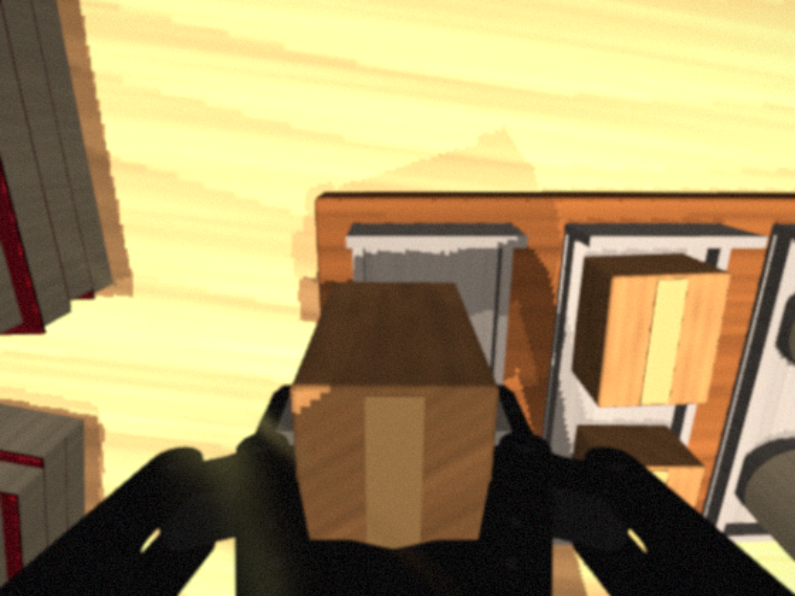

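View pics/l5_scene_z.png

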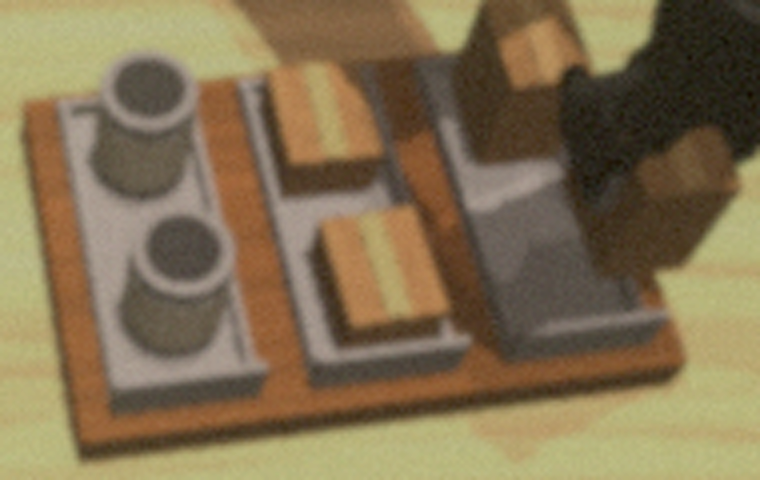

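Held carton is 17 mm too far left (I summed the rows too long). Correcting, then descending to just above the floor.

>>> send_rows(
  motion=[
    [[-0.1,-0.8,0,0,0,0],[-0.1,-0.95,0,0,0,0],[0,0,0,0,0,0],[0,0,-2,0,0,0],[0,0,-2,0,0,0],[0,0,-1.2,0,0,0],[0,0,0,0,0,0],[0,0,0,0,0,0],[0,0,0,0,0,0]],
  ],
)

```text
time: 13.92
tool_pos: [0.5404, 0.3058, 0.0724]
tool_rot: [0.044, 0.706, 0.045, -0.705]
contact_force: [0.2, 0.4, -2.2]
gripper_width: 0.534
```

```bash
python3 look.py l6;python3 w.py w11 x
```

```text
13.9167 [0.5404487  0.30579522 0.07244019] yaw 0.1262185231112073 F [ 0.2  0.4 -2.2] lane xy mm [49.6  3.7] 0.5343328219080481
14.0167 [0.54081542 0.30598492 0.07304083] yaw 0.12621648654874879
```

View pics/w11_o.png

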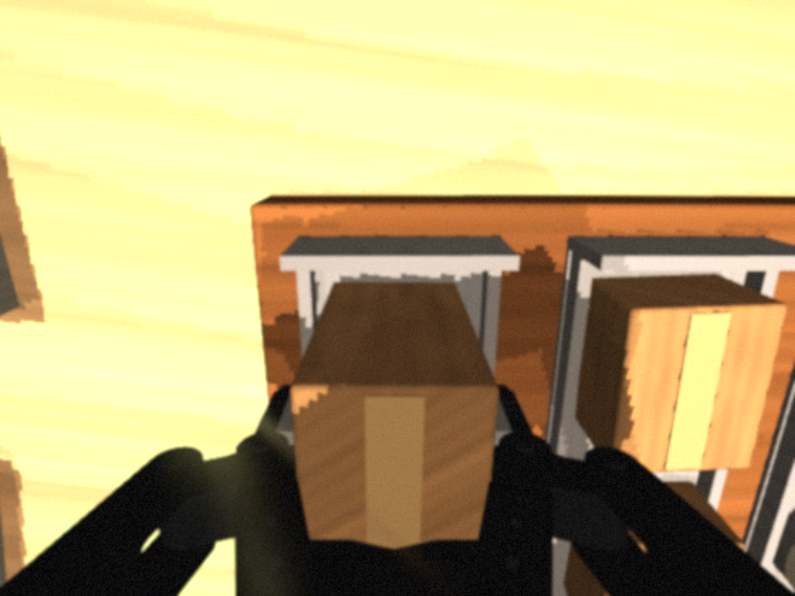

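View pics/l6_scene_z.png

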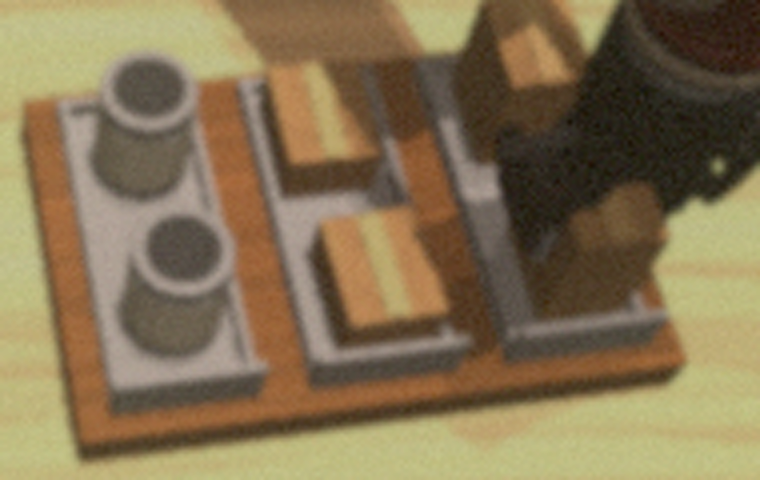

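>>> send_rows(
  motion=[
    [[0.01,-0.1,0,0,0,0],[0,0,-0.3,0,0,0],[0,0,-0.3,0,0,0],[0,0,-0.25,0,0,0],[0,0,0,0,0,0],[0,0,0,0,0,0]],
  ],
)

```text
time: 14.57
tool_pos: [0.5402, 0.3047, 0.0634]
tool_rot: [0.045, 0.706, 0.045, -0.705]
contact_force: [-1.4, 0.0, 1.7]
gripper_width: 0.53
```

```bash
python3 look.py l7;python3 w.py w12 x
```

```text
14.5667 [0.54019216 0.30471199 0.06336982] yaw 0.12624371188089764 F [-1.4  0.   1.7] lane xy mm [49.2  2.6] 0.5300464373506383
14.6667 [0.54018806 0.3047385  0.06337139] yaw 0.12627101026498624
```

View pics/w12_o.png

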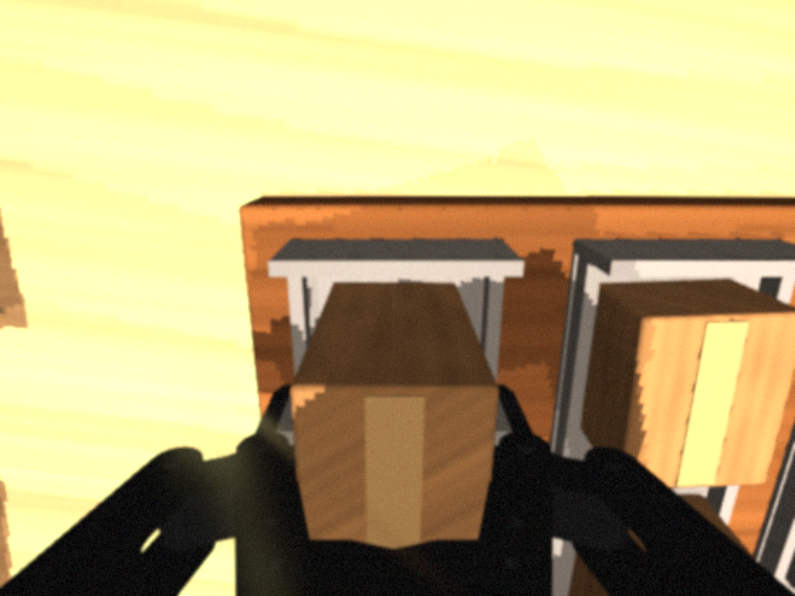

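Down on the floor (+1.7 N) and centred: base mid 395, stop mid 396. The floor gap to the stop shows. Releasing and raising.

>>> send_rows(
  motion=[
    [[0,0,0,0,0,0],[0,0,0,0,0,0],[0,0,0,0,0,0],[0,0,0,0,0,0],[0,0,0,0,0,0],[0,0,1,0,0,0],[0,0,2,0,0,0],[0,0,4,0,0,0],[0,0,4,0,0,0],[0,0,3,0,0,0],[0,0,1,0,0,0],[0,0,0,0,0,0]],
  ],
  fingers=0,
)

```text
time: 15.72
tool_pos: [0.542, 0.3055, 0.2184]
tool_rot: [0.044, 0.709, 0.046, -0.703]
contact_force: [0.1, -0.8, -0.6]
gripper_width: 1.001
```

>>> send_rows(
  motion=[
    [[-1,-3,0,0,0,0],[-1,-3.5,0,0,0,0],[-1,-3.5,0,0,0,0],[-1,-3.5,0,0,0,0],[-1,-3.5,0,0,0,0],[0,-3.5,0,0,0,0],[0,-3.5,0,0,0,0],[0,-3.5,0,0,0,0],[0,-2,0,0,0,0],[0,0,0,0,0,0],[0,0,0,0,0,0],[0,0,0,0,0,0]],
  ],
)

```text
time: 16.72
tool_pos: [0.4891, 0.0102, 0.2113]
tool_rot: [-0.044, -0.705, -0.045, 0.707]
contact_force: [0.0, 0.5, 0.8]
gripper_width: 0.998
```

```bash
python3 look.py l8
```

```text
16.7167 [0.48909361 0.01016377 0.21127983] yaw 0.12630318343627825 F [0.  0.5 0.8] lane xy mm [ -38.9 -283. ] 0.9980170217108751
```

View pics/l8_scene_z.png

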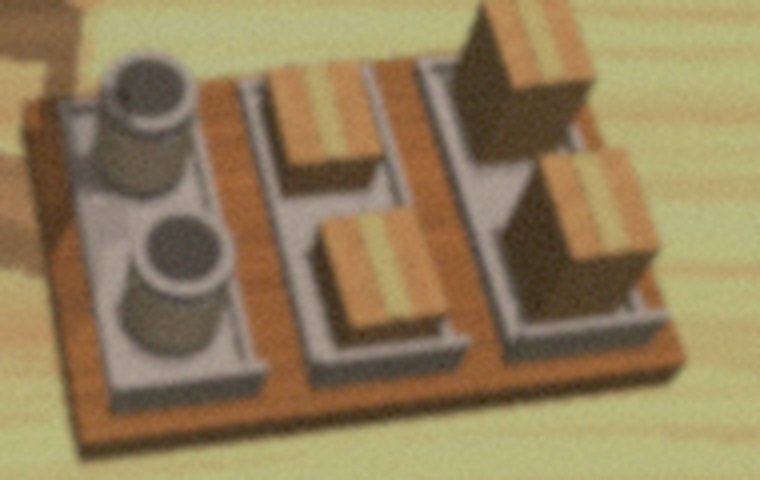

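View pics/l8_top_z.png

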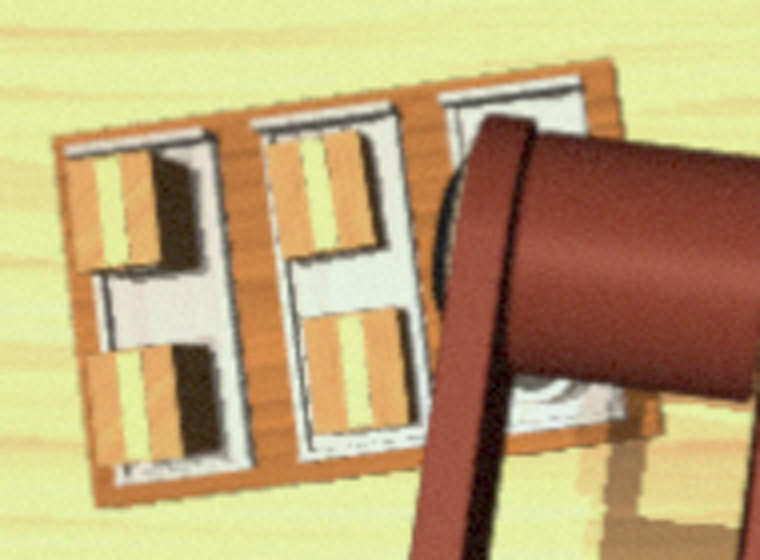

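```bash
python3 - <<'E'
from h import *
R,O,N=np.load("m.npy");c,s=np.cos(R[2]),np.sin(R[2]);lc=R[:2]+.105*np.array([-s,c]);M=np.array([[c,s],[-s,c]])
for n,(x,y,w,h) in (("scene",(380,150,80,105)),("top",(110,165,70,120))):
    g=cv2.imread(f"pics/l8_{n}.png");f=5;g=cv2.convertScaleAbs(crop(g,x,y,w,h,f),alpha=1.4)
    for xx in(-.055,.05):
        p=lc+M.T@[xx,.0025]; drawbox(g,n,box(p[0],p[1],.033,R[2]),f,(x,y))
    p=lc+M.T@[0,.0025]; drawbox(g,n,box(p[0],p[1],.033,R[2],(.18,.066,.01)),f,(x,y),(255,0,0))
    cv2.imwrite(f"pics/fin_{n}.png",g)
a,b=cv2.imread("pics/fin_scene.png"),cv2.imread("pics/fin_top.png");H=max(a.shape[0],b.shape[0])
p=lambda i:cv2.copyMakeBorder(i,0,H-i.shape[0],0,0,cv2.BORDER_CONSTANT)
cv2.imwrite("pics/fin.png",np.hstack([p(a),p(b)]))
E
```

```text
(no output)
```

View pics/fin.png

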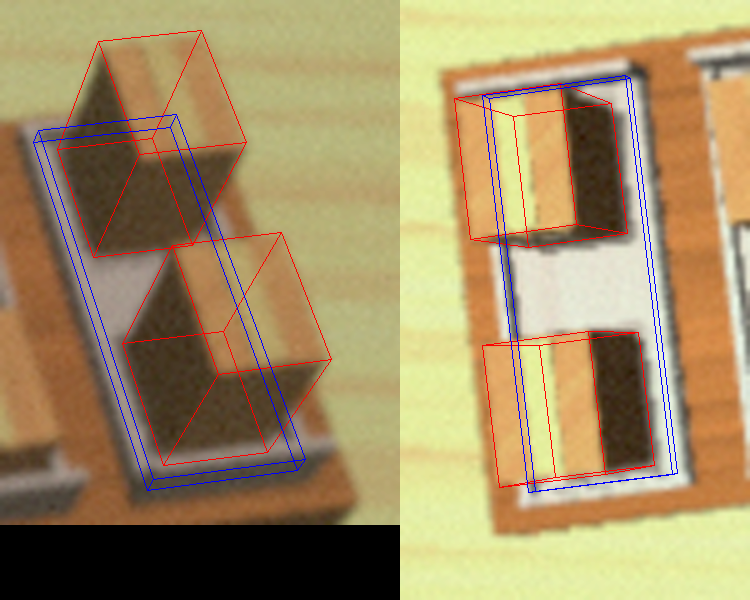

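```bash
python3 -c "
from plant import manip
print(manip.job_done()); print(manip.state()['time'])"
```

```text
the job is handed in; nothing more can be done
None
the job is handed in; nothing more can be done
```

The job is handed in at about 17 s of the 56 s allowed. The older carton was moved first: I lifted it about 8 mm and carried it forward rather than sliding it. It now stands behind the front lip of its lane. The new carton from the tray stands in the same lane, centred about 105 mm behind it.

**Final checks:** In both the scene and top pictures, the two cartons are upright. They match the planned boxes to about 2 mm, and the robot was clear of everything. Forces stayed small in every reading, at most about 5 N. The other rack items look unmoved where they are visible. I did not photograph the tray again after picking up the new carton.

**Checks that disagreed:**
- **Lane centre line:** the top camera and the wrist camera differed by about 2.5 mm. I went by the wrist camera's view of the side strips and the back stop.
- **Older carton's turn:** a rough corner fit in the top picture, made after release, put it about 2° off the lane. The wrist picture and the final overlay show it square.
- **Gap to the lip:** I worked it out from the fitted rack position, at roughly 5 mm, give or take 2 mm. I could not see it directly.

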